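# Load the sample carrier with the vials that have a cup

### The job

Load the round grey sample carrier on the clean bench: of the six capped vials standing at the front left of the bench, put each one whose cap has the colour of one of the carrier's cups (red, black, white, blue) upright into that cup. The yellow- and the green-capped vial do not belong in it: leave them standing where they are. Let go of everything at the end.

Things in the scene. Friction and masses are not known exactly. Their poses are not given: they have to be found in the camera images.
- vial_red: glass vial with a red screw cap, 24 mm diameter, 52 mm tall with its cap, about 22 g, standing upright among the other vials at the front left of the bench, at least 56 mm between centres; origin: centre of its underside, z up. To be moved. Gripped across its body 40 mm above its underside, the fingertips stay above the cups' rims.
- vial_black: glass vial with a black screw cap, 24 mm diameter, 52 mm tall with its cap, about 22 g, standing upright among the other vials at the front left of the bench, at least 56 mm between centres; origin: centre of its underside, z up. To be moved. Gripped across its body 40 mm above its underside, the fingertips stay above the cups' rims.
- vial_white: glass vial with a white screw cap, 24 mm diameter, 52 mm tall with its cap, about 22 g, standing upright among the other vials at the front left of the bench, at least 56 mm between centres; origin: centre of its underside, z up. To be moved. Gripped across its body 40 mm above its underside, the fingertips stay above the cups' rims.
- vial_blue: glass vial with a blue screw cap, 24 mm diameter, 52 mm tall with its cap, about 22 g, standing upright among the other vials at the front left of the bench, at least 56 mm between centres; origin: centre of its underside, z up. To be moved. Gripped across its body 40 mm above its underside, the fingertips stay above the cups' rims.
- vial_yellow: glass vial with a yellow screw cap, 24 mm diameter, 52 mm tall with its cap, about 22 g, standing upright among the other vials at the front left of the bench, at least 56 mm between centres; origin: centre of its underside, z up. There is no cup of this colour: it stays where it is.
- vial_green: glass vial with a green screw cap, 24 mm diameter, 52 mm tall with its cap, about 22 g, standing upright among the other vials at the front left of the bench, at least 56 mm between centres; origin: centre of its underside, z up. There is no cup of this colour: it stays where it is.
- cup_red: red cup, place of the red-capped vial: round, outside 46, inside 40, height 22 mm, inner floor 4 mm above its origin (centre of its underside, z up). One of four fixed on a grey disc (132 mm across, 6 mm thick), 36 mm from its centre, at 90 degrees; colours change places. Close the fingers along the line to the disc's centre or square to it, to clear the neighbours.
- cup_black: black cup, place of the black-capped vial: round, outside 46, inside 40, height 22 mm, inner floor 4 mm above its origin (centre of its underside, z up). One of four fixed on a grey disc (132 mm across, 6 mm thick), 36 mm from its centre, at 90 degrees; colours change places. Close the fingers along the line to the disc's centre or square to it, to clear the neighbours.
- cup_white: white cup, place of the white-capped vial: round, outside 46, inside 40, height 22 mm, inner floor 4 mm above its origin (centre of its underside, z up). One of four fixed on a grey disc (132 mm across, 6 mm thick), 36 mm from its centre, at 90 degrees; colours change places. Clear glass panels 0.65 m tall stand at y = -0.024 and 0.124 from x = 0.48 back: go round their front.
- cup_blue: blue cup, place of the blue-capped vial: round, outside 46, inside 40, height 22 mm, inner floor 4 mm above its origin (centre of its underside, z up). One of four fixed on a grey disc (132 mm across, 6 mm thick), 36 mm from its centre, at 90 degrees; colours change places. Clear glass panels 0.65 m tall stand at y = -0.024 and 0.124 from x = 0.48 back: go round their front.

How it is judged:
By the outcome, as a careful person would: the job done as asked, in the order asked, and still so for the second after the job is handed in, with the robot touching nothing.
It also fails if it takes over 88 s, if anything falls off the work surface, if the arm or the gripper's body presses on something with over 40 N, if the wrist force passes 120 N, or if a joint passes its speed limit or range.

### The arm

A 6-joint arm with a two-finger parallel gripper is mounted at the origin on a cart in front of the work surface, level with it; the furniture and walls round the work are solid. World frame = base frame: x ahead of the robot, y to its left, z up, the work surface at z = 0. Lengths are in m, angles in rad, forces in N, time in s.
With the tool pointing down it reaches from about 0.325 to 0.75 m from the base axis. Payload 7.6 kg.
Tool frame: the origin (TCP) lies midway between the tips of the shut fingers; the grasp point (between the pads) lies 19 mm behind it (arm.grasp_offset is the distance from the TCP to the grasp point, in m); z points along the fingers, x is the direction in which the jaws open and shut, and the axes are right-handed (so a half turn about z gives the same grasp; the last joint's range is limited). The gripper opens to 85 mm and grips with 20 to 120 N. Pads are 22 mm wide; open, the fingers measure 114 mm over their backs; the gripper's body (76 mm by 85 mm) begins 54 mm behind the grasp point. The pads swing forward as they close: fully open they stand 13 mm farther back than shut.
Start: joints at [-1.413, 0.052, 1.401, -0, 1.689, -0.07], TCP at [0.119, -0.511, 0.231] pointing down, gripper open.
Joint ranges: [-2.9, 2.9], [-0.91, 2.17], [0.12, 2.37], [-1.06, 4.2], [0.26, 2.73], [-2.93, 2.93]. Speed limits (rad/s): [2.57, 2.57, 3.01, 3.14, 3.14, 3.14].

### API

Orientations are given as [roll, pitch, yaw] about the fixed x, y, z axes, in that order (R = Rz(yaw) Ry(pitch) Rx(roll)).
In Python, from rig import arm, claw, kin, imaging gives the robot as it stands. Calls block until the motion is done:
- arm.goto(position, orientation): joint-space move of the TCP to a pose.
- arm.movel(position, orientation=None, rate=0.15): straight line of the TCP; orientation=None keeps the orientation; rate is the mean speed in m/s.
- arm.move_j(angles): joint-space move.
- claw.command_gripper(opening): opening from 0.0 (shut) to 1.0 (fully open); the grip force is fixed at half the most; returns when the fingers have stopped.
- arm.dwell(seconds).
- kin.solve_ik(position, orientation): joint angles nearest the present ones, or None.
- arm.sense(): the state.
- imaging.camera(name): name is "side" or "top"; returns a dict with "image" (400x640x3 uint8, blue, green, red), "K" (3x3 intrinsics, pixels), "R" (3x3) and "t" (3): a world point X has camera coordinates R X + t. Camera axes: x right, y down, z forward; pixel columns grow to the right and rows downward; lengths in m; the calibration is good to about 2 mm. A picture is of the moment at which its call begins. There is no depth.
A pose or a line that the arm cannot do raises arm.IKError and nothing moves.
- arm.close_job(): hands the job in, once; it reports no verdict.
Trained networks look in a picture, given as the dict that the camera call returned (one of the last four; its "shot" number tells which), for a name from the list of things; names that differ only in an ending like _2 or _b are one class to them, and where a whole thing is asked for, a point or a joint stands for the part that bears it (a point fixed in the world has none). Each returns a list of dicts, best first, with "confidence" (0 to 1); they miss things now and then, are a little off and sometimes report something else, mostly with a low value. They report only what shows in the picture. A call takes as long as a camera call.
- imaging.look_for(picture, target): "at" ([row, column] in pixels, amid what is visible of it).
- imaging.masks_of(picture, target): "region" (400x640 bool, what is visible of it) and "at" ([row, column] in pixels, amid what is visible of it).
The state is a dict: "t": time; "q": joint angles; "joint_vel": joint speeds; "joint_efforts": joint torques, N m; "eef_pos": TCP position; "tool_rot": TCP orientation; "contact_force": force on the tool from outside, world axes, zero at the start; "wrist_torque": the same for the moment, N m; "grip_width": opening from 0.0 (shut) to 1.0 (fully open).
Only numpy, scipy, OpenCV 4.12 (cv2) and the standard library are available. Lean on these libraries where they do the work, as an engineer would, in place of code of your own. Each camera call takes 0.05 s, during which the arm holds its last target. There are 200 camera calls.

## Working session

There is one attempt and no reset: what is moved stays moved. The work goes in short steps, each a Python script; the robot and the scene stay as the last script left them, time stands still between calls to the robot, and variables do not carry over. Pictures are saved under pics/ and viewed, about 12 in all and at most 16, crops included, and the job is handed in when it is done.

```bash
ls; mkdir -p pics
cat > h.py <<'E'
import numpy as np, cv2
from rig import arm, claw, kin, imaging
def ray(p,rc,z):
    d=p["R"].T@np.linalg.inv(p["K"])@np.array([rc[1],rc[0],1.]); c=-p["R"].T@p["t"]
    return c+d*(z-c[2])/d[2]
def tri(pa,a,pb,b):
    A=[];B=[]
    for p,rc in((pa,a),(pb,b)):
        d=p["R"].T@np.linalg.inv(p["K"])@np.array([rc[1],rc[0],1.]);d/=np.linalg.norm(d)
        M=np.eye(3)-np.outer(d,d);A.append(M);B.append(M@(-p["R"].T@p["t"]))
    return np.linalg.solve(A[0]+A[1],B[0]+B[1])
E
python3 - <<'E'
from h import *
np.set_printoptions(precision=4,suppress=True)
P={n:imaging.camera(n) for n in("top","side")}
for n,p in P.items():
    cv2.imwrite(f"pics/{n}0.png",p["image"]); print(n,-p["R"].T@p["t"],p["R"][2])
    for c in "red black white blue yellow green".split():
        for k,z in(("vial_",.028),("cup_",.017)):
            if k=="cup_" and c in("yellow","green"):continue
            for r in imaging.look_for(p,k+c)[:2]: print(n,k+c,round(r["confidence"],2),np.round(r["at"],1),ray(p,r["at"],z)[:2])
print(arm.sense()["t"])
E
```

```text
pics
top [ 0.4368 -0.3168  0.8928] [ 0.1423  0.0272 -0.9894]
top vial_red 0.64 [239.4 333.1] [ 0.4895 -0.301 ]
top cup_red 0.81 [200.6 390.3] [ 0.5671 -0.4194]
top vial_black 0.73 [187.4 299. ] [ 0.597  -0.2334]
top cup_black 0.55 [211.9 411.3] [ 0.5429 -0.4611]
top vial_white 0.52 [235.5 295.8] [ 0.4989 -0.2261]
top cup_white 0.69 [231.9 394.9] [ 0.5028 -0.4262]
top vial_blue 0.48 [204.7 262.8] [ 0.563  -0.1592]
top cup_blue 0.61 [222.1 378.5] [ 0.5235 -0.3938]
top vial_yellow 0.57 [237.4 269.8] [ 0.4961 -0.1736]
top vial_yellow 0.18 [212.2 411.6] [ 0.5409 -0.4599]
side [0.1737 0.2431 0.553 ] [ 0.46   -0.6609 -0.593 ]
side vial_red 0.63 [224.5 348.4] [ 0.4887 -0.2994]
side cup_red 0.62 [189.  342.3] [ 0.5717 -0.4113]
side vial_black 0.73 [198.9 350.6] [ 0.5289 -0.3756]
side vial_black 0.49 [225.1 284.1] [ 0.596 -0.229]
side cup_black 0.53 [183.6 361.6] [ 0.5453 -0.4536]
side vial_white 0.7 [243.4 325.7] [ 0.4963 -0.2289]
side cup_white 0.68 [195.2 373.4] [ 0.5005 -0.4276]
side vial_blue 0.68 [249.4 275.2] [ 0.5665 -0.1647]
side cup_blue 0.66 [200.1 351.6] [ 0.5322 -0.3859]
side vial_yellow 0.6 [265.7 309.8] [ 0.488  -0.1653]
side vial_green 0.63 [211.6 319.3] [ 0.5611 -0.3028]
1.1
```

Run:
```python
import cv2
for n in("top","side"):
    i=cv2.imread(f"pics/{n}0.png"); cv2.imwrite(f"pics/{n}0c.png",cv2.resize(i[140:300,200:460],None,fx=3,fy=3,interpolation=2))
```

```text
(no output)
```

View pics/top0.png

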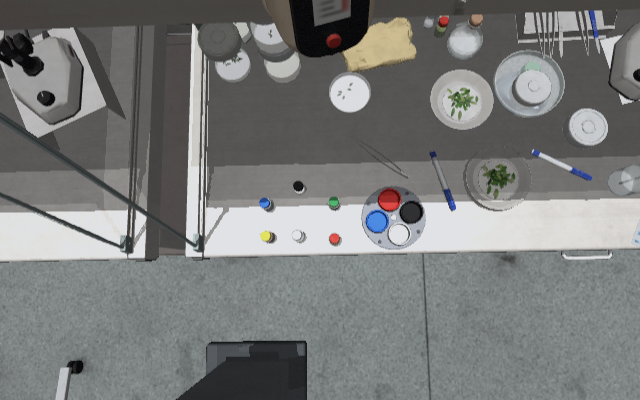

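View pics/side0.png

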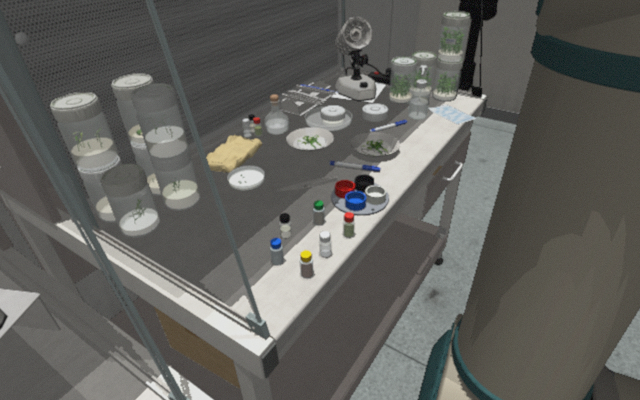

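View pics/top0c.png

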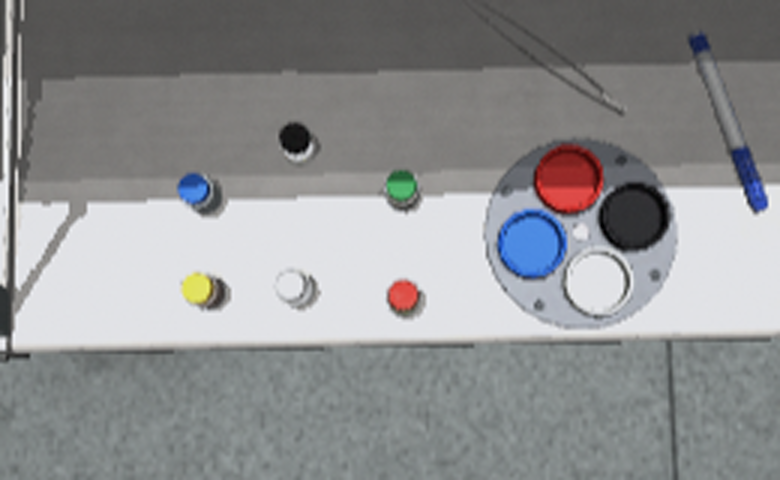

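The top picture shows blue (203,264), black (187,298), green (203,334), yellow (237,266), white (236,297) and red (239,334) vials. The carrier sits at about (216,393), with cups red top, black right, white bottom and blue left. The side view agrees. Its best "vial_black" hit is really the cup, so I'll reject that one. Next I'll refine the positions using cap colours and cup masks.

```bash
cat > meas.py <<'E'
from h import *
import json
np.set_printoptions(precision=4,suppress=True)
g={'red':(239,334),'black':(187,298),'white':(236,297),'blue':(203,264),'yellow':(237,266),'green':(203,334)}
p=imaging.camera("top"); s=imaging.camera("side"); V={};C={}
hsv=cv2.cvtColor(p["image"],cv2.COLOR_BGR2HSV)
for c,(r,k) in g.items():
    w=hsv[r-9:r+10,k-9:k+10].astype(int)
    m=w[...,2]<50 if c=='black' else (w[...,1]>110)&(w[...,2]>60)
    cen=None
    if c!='white' and m.sum()>10:
        ii=np.argwhere(m); cen=ii.mean(0)+[r-9,k-9]; V[c]=ray(p,cen,.048)[:2]
    a=[x for x in imaging.masks_of(p,"vial_"+c) if np.hypot(*(np.array(x["at"])-(r,k)))<12]
    b=imaging.masks_of(s,"vial_"+c)
    o=[ray(p,x["at"],.035)[:2] for x in a[:1]]
    o2=[ray(s,np.argwhere(x["region"]).mean(0),.028)[:2] for x in b[:2]]
    print(c,"cap",m.sum(),V.get(c),"mask",[x["region"].sum() for x in a[:1]],o,"side",o2)
    if c=='white': V[c]=o[0] if o else None
for c in ('red','black','white','blue'):
    a=imaging.masks_of(p,"cup_"+c)[0]; b=imaging.masks_of(s,"cup_"+c)
    ell=cv2.minEnclosingCircle(np.argwhere(a["region"]).astype(np.float32))[0]
    C[c]=ray(p,ell,.026)[:2]
    print("cup",c,a["region"].sum(),C[c],[ray(s,np.argwhere(x["region"]).mean(0),.02)[:2] for x in b[:1]])
# rigid fit: order by angle
o=['red','black','white','blue']
X=np.array([C[c] for c in o]); cen=X.mean(0); d=X-cen
th=np.angle(np.mean(np.exp(1j*(np.arctan2(d[:,1],d[:,0])+np.arange(4)*np.pi/2))))
F=np.array([cen+.036*np.array([np.cos(th-i*np.pi/2),np.sin(th-i*np.pi/2)]) for i in range(4)])
print("centre",cen,"th",th,"radii",np.hypot(*d.T),"\n",F,"resid mm",(F-X)*1e3)
json.dump(dict(V={k:list(v) for k,v in V.items() if v is not None},C={c:list(f) for c,f in zip(o,F)},cen=list(cen)),open("m.json","w"))
E
python3 meas.py
```

```text
red cap 78 [ 0.4903 -0.3029] mask [] [] side [array([ 0.4875, -0.2983])]
black cap 72 [ 0.5967 -0.233 ] mask [] [] side [array([ 0.5931, -0.226 ])]
white cap 0 None mask [] [] side [array([ 0.4966, -0.2242])]
blue cap 81 [ 0.5644 -0.1654] mask [np.int64(146)] [array([ 0.5593, -0.1682])] side []
yellow cap 79 [ 0.4982 -0.1682] mask [np.int64(146)] [array([ 0.4952, -0.1774])] side [array([ 0.4959, -0.1633])]
green cap 71 [ 0.5636 -0.3033] mask [np.int64(112)] [array([ 0.5673, -0.3035])] side [array([ 0.5596, -0.2959])]
cup red 442 [ 0.5685 -0.4152] [array([ 0.5698, -0.4112])]
cup black 403 [ 0.5414 -0.4588] [array([ 0.5439, -0.454 ])]
cup white 439 [ 0.4988 -0.4322] [array([ 0.4959, -0.4275])]
cup blue 452 [ 0.525  -0.3889] [array([ 0.5221, -0.3832])]
centre [ 0.5334 -0.4238] th 0.2344889007403435 radii [0.0361 0.0359 0.0356 0.0359] 
 [[ 0.5684 -0.4154]
 [ 0.5418 -0.4588]
 [ 0.4984 -0.4321]
 [ 0.5251 -0.3887]] resid mm [[-0.0271 -0.1989]
 [ 0.3943  0.0332]
 [-0.4009  0.0525]
 [ 0.0337  0.1132]]
```

The four-cup model fits with residuals under 0.5 mm. I'll move the red vial first.

```bash
cat > mv.py <<'E'
from h import *
import json,sys
np.set_printoptions(precision=4,suppress=True)
D=json.load(open("m.json")); D["V"].setdefault("white",[.4975,-.229])
YAW=.2345
def pose(xy,z): return [xy[0],xy[1],z]
def yaw_now(O=[None]):
    if O[0] is None:
        q=np.array(arm.sense()["q"]); best=[]
        for y in (YAW,YAW-np.pi,YAW+np.pi/2,YAW-np.pi/2):
            s=kin.solve_ik(pose(D["V"]["red"],.15),[np.pi,0,y])
            if s is not None: best.append((abs(s[5]),y))
        O[0]=[y for b,y in sorted(best) if abs(abs(y-YAW)%np.pi)<.01][0]; print(sorted(best))
    return [np.pi,0,O[0]]
def pick(c):
    o=yaw_now(); v=D["V"][c]
    claw.command_gripper(.62)
    arm.goto(pose(v,.15),o); arm.movel(pose(v,.020),rate=.12)
    claw.command_gripper(0); s=arm.sense(); print(c,"gripped",s["grip_width"],s["contact_force"],s["eef_pos"],"t",s["t"])
    arm.movel(pose(v,.15),rate=.2); print("lifted",arm.sense()["grip_width"],arm.sense()["contact_force"])
def place(c):
    o=yaw_now(); u=D["C"][c]
    arm.goto(pose(u,.15),o); arm.movel(pose(u,.05),rate=.15); arm.movel(pose(u,.0315),rate=.04)
    s=arm.sense(); print("down",s["contact_force"],s["grip_width"],s["eef_pos"])
    claw.command_gripper(.5); arm.movel(pose(u,.15),rate=.15); print("t",arm.sense()["t"])
def snap(tag):
    a=imaging.camera("top")["image"][140:300,200:460]; b=imaging.camera("side")["image"][140:300,200:460]
    cv2.imwrite(f"pics/{tag}.png",cv2.resize(np.vstack([a,b]),None,fx=1.85,fy=1.85,interpolation=2))
E
python3 - <<'E'
from mv import *
print(arm.sense()["tool_rot"])
pick("red"); snap("red_lift")
E
```

```text
[-3.1416 -0.0001 -1.343 ]
[(np.float64(0.7188034621648769), -1.3362963267948966), (np.float64(0.8519928646300197), 0.2345), (np.float64(2.289599788959773), -2.907092653589793), (np.float64(2.422789191424916), 1.8052963267948965)]
red gripped 0.24600757624382283 [-0.6168  0.4124  5.8867] [ 0.4908 -0.3032  0.0209] t 5.85
lifted 0.24932023916603827 [-0.9024 -0.8715 -0.2217]
```

View pics/red_lift.png

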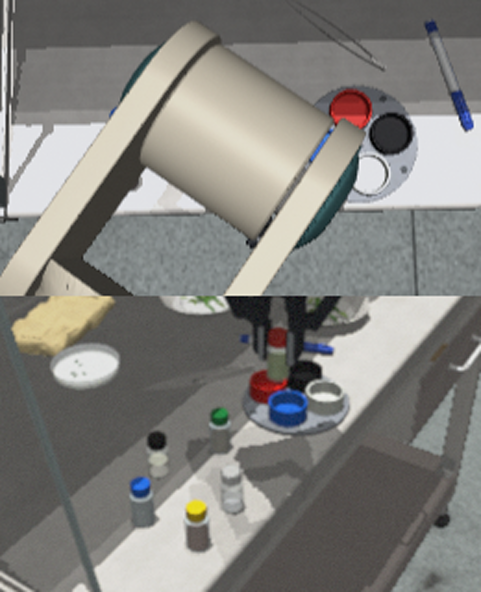

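The red vial is held upright between the fingers and the others are still standing. Now I'll place it.

Run:
```python
from mv import *
place("red"); pick("black"); snap("red_placed")
```

```text
[(np.float64(0.7188034621648769), -1.3362963267948966), (np.float64(0.8519928646300197), 0.2345), (np.float64(2.289599788959773), -2.907092653589793), (np.float64(2.422789191424916), 1.8052963267948965)]
down [-0.1786  0.1414  0.0979] 0.2502673167549303 [ 0.5683 -0.4153  0.0311]
t 10.0667
black gripped 0.24706884603536447 [-0.2764  0.7179  5.0194] [ 0.5973 -0.2332  0.021 ] t 12.725
lifted 0.24678506636863576 [-0.0532  0.3106 -1.2492]
```

View pics/red_placed.png

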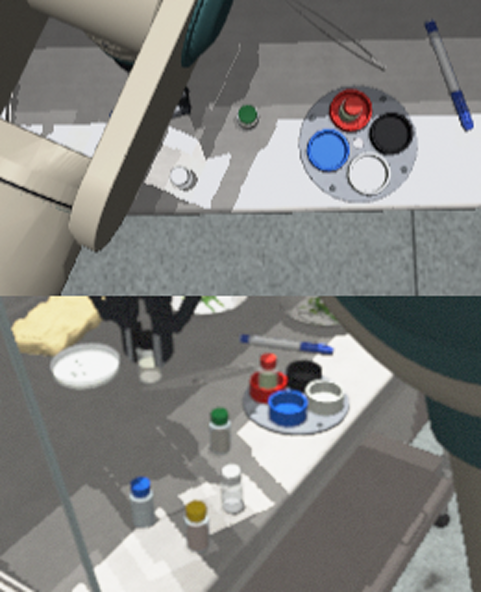

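Red stands upright in the red cup, and black is held. The white vial shows clearly in the top view at crop (180,177), full-image (235.7,297.3), which matches my estimate. I'll carry on with the rest.

Run:
```python
from mv import *
place("black"); pick("white"); place("white"); snap("white_placed");
```

```text
[(np.float64(0.7188034621648769), -1.3362963267948966), (np.float64(0.8519928646300197), 0.2345), (np.float64(2.289599788959773), -2.907092653589793), (np.float64(2.422789191424916), 1.8052963267948965)]
down [ 0.7177  0.002  -0.1481] 0.2502843278580613 [ 0.5416 -0.4587  0.0311]
t 17.2583
white gripped 0.2461843523590317 [-1.2461 -0.1931  4.6793] [ 0.4979 -0.2292  0.0208] t 20.0833
lifted 0.2457920376271711 [ 0.1448  0.0275 -0.6358]
down [ 0.8931 -0.2064 -0.0833] 0.24072360574386062 [ 0.4983 -0.432   0.0311]
t 24.4167
```

View pics/white_placed.png

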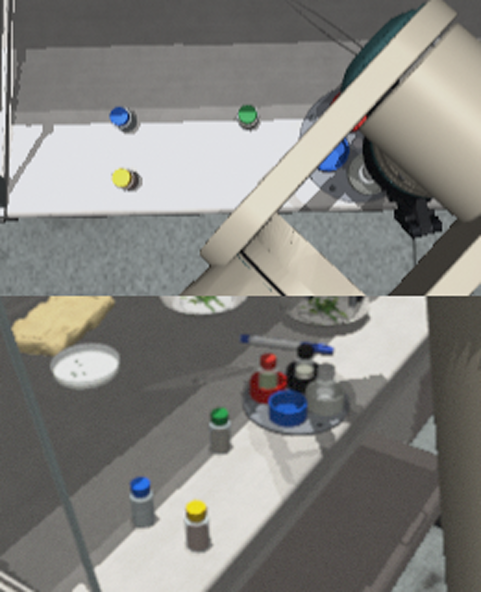

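Red, black and white stand in their cups. Blue is next, then I'll retreat and check.

```bash
python3 - <<'E'
from mv import *
pick("blue"); place("blue"); arm.move_j([-1.413,.052,1.401,0,1.689,-.07]); claw.command_gripper(1.0); snap("end"); print(arm.sense()["t"],arm.sense()["contact_force"])
E
cp m.json m0.json; python3 meas.py | grep -E "yellow|green"; cp m0.json m.json
```

```text
[(np.float64(0.7188034621648769), -1.3362963267948966), (np.float64(0.8519928646300197), 0.2345), (np.float64(2.289599788959773), -2.907092653589793), (np.float64(2.422789191424916), 1.8052963267948965)]
blue gripped 0.2536302327045413 [ 0.0817 -0.2518  3.7886] [ 0.565  -0.1656  0.021 ] t 27.4667
lifted 0.25342988738551825 [ 0.1946 -0.0213  0.1971]
down [ 0.2836  0.3206 -0.6588] 0.2516603908798958 [ 0.5249 -0.3887  0.0311]
t 31.875
34.0667 [ 0.6813  0.1651 -0.3274]
yellow cap 79 [ 0.4982 -0.1682] mask [np.int64(146)] [array([ 0.4953, -0.1729])] side [array([ 0.4949, -0.1632])]
green cap 71 [ 0.5636 -0.3033] mask [] [] side [array([ 0.5613, -0.2981])]
```

View pics/end.png

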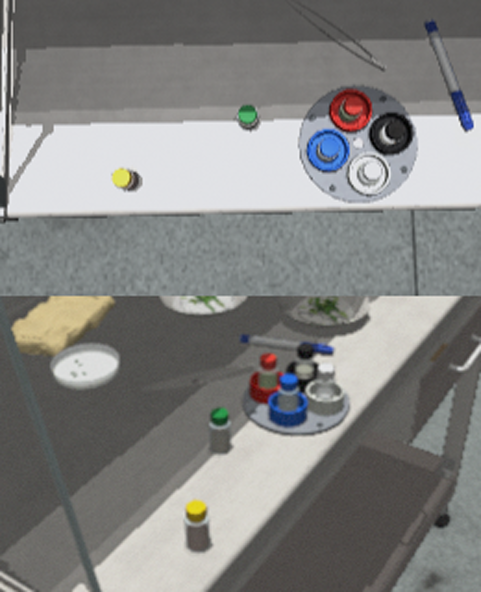

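All four vials stand upright in their matching cups. Yellow and green haven't moved, and the arm is clear.

```bash
python3 -c "
from rig import arm
arm.close_job()"
```

```text
the job is handed in; nothing more can be done
```

The carrier is loaded and the job is handed in. The red, black, white and blue vials each stand upright in the cup of their own colour, and it took about 34 s of the 88 s allowed.

- **Placement:** the last top and side pictures show all four vials upright in their cups. The arm is back at its start pose with the gripper open, touching nothing.
- **Left alone:** the cap positions of the yellow and green vials read the same before and after, to 0.1 mm.
- **Forces:** the tool force I read at each step stayed under about 6 N.
- **Disagreements:** the side camera's positions differed from the top camera's by about 4–7 mm, mostly in y. I used the top camera throughout, and every grasp and placing worked. The network once reported the black cup as the black vial in the side view, and I rejected that.

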